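# Dock the jar tray and set the push-to-turn selector

### The job

First push the jar tray that lies in front of the reader's bay fully home against the back of the bay. Then push the lever selector in, turn it to the notch marked with as many dots as that tray has jars, and let it spring up locked in that notch. Leave the spare tray beside it and everything else on the bench where they are.

Things in the scene. Friction and masses are not known exactly. Their poses are not given: they have to be found in the camera images.
- reader: White jar reader, fixed. Origin on the bench; +x points to its back (away from the robot at yaw 0), +y to its left. Left part: an open docking bay (point reader_bay). Right part: a pod, y = -200 to 0 mm, x = -95 to 95 mm, top 50 mm above the bench, with a lever selector on an upright axis (point selector_axis).
- reader_bay (a point): Where the middle of a tray is when home: reader x = 0, y = 100 mm, 12.5 mm up, axes as the reader's. The bay is at bench level, mouth to -x, 122 mm wide between 45 mm high guides from 15 mm before this point to the back wall 60 mm beyond it. Flared steel lead-ins, 35 mm high, reach to 65 mm before this point, where the mouth is about 159 mm wide.
- selector_axis (a point): Selector's upright turning axis at the pod's top: reader x = 0, y = -100 mm, 50 mm up; axes as the reader's. On its far side (+x) stands a steel index quadrant, radius 55 mm, top 82 mm above the bench, with four openings: a wide one at the left with a bar mark (off), then clockwise the notches with 1, 2 and 3 black dots beside them.
- selector (a joint): Turn of the black lever selector, rad, clockwise from above: 0 off (loose from -0.14 to 0.22), 0.75 one dot, 1.40 two dots, 2.05 three dots, stop 2.09. Its nose locks in the openings; opposite the nose is a lever with a thumb well. At 0 the lever points 1.0 rad from the reader's -x towards its -y (right); turning swings it through -x to the left. Let go within 0.06 of a notch, it springs in.
- plunger (a joint): How far the selector is pushed down, m: 0 up, 0.016 fully in. Only at 0.009 and more is the nose clear of the notches so that the selector can turn (friction 0.04 N m). The spring takes 5 N at first, 11 N fully in, and lifts the selector into a notch when let go. Press anywhere on the lever: it does not tilt.
- selector_well (a point): Centre of the floor of the selector's thumb well: a round cup open above, 54 mm inside diameter, 12 mm deep, wall 4 mm; 65 mm from the selector's axis, floor 75 mm above the bench when the selector is up. A closed pair of fingers can press down in it and swing it round. Its frame turns with the lever.
- tray2_mid (a point): Middle of a white plastic tray, 12.5 mm above its underside. The tray holds TWO fixed white jars with black lids; 120 mm along its x, 110 mm along y, rim 25 mm high, jars 54 mm, about 0.4 kg, slides at 2 to 5 N; pushed 10 mm off the middle line it can jam on the lead-ins. Of the two trays, one lies before the mouth of the bay, the other is a spare about 190 mm farther left.
- tray3_mid (a point): The same kind of tray with THREE jars; everything else as for tray2.
- tray2: The two-jar tray itself; origin at the middle of its underside.
- tray3: The three-jar tray itself; origin at the middle of its underside.
- dish_stack: Bystander: stack of three dark red dishes, 90 mm across, 42 mm high, in front of the pod.
- agar_stack: Bystander: stack of five amber dishes, 90 mm across, 70 mm high, left of the reader.
- marker: Bystander: black marker pen, 145 mm long, lying to the right.
- foil_packet: Bystander: aluminium foil packet, 75 x 150 x 30 mm, to the right.
- reagent: Bystander: amber bottle, 70 mm across, 150 mm high, to the right.
- flask: Bystander: conical glass flask, 84 mm across, 120 mm high, to the right.
Not all that is in view belongs to the job. What is shaped like the tray2 but purple is not meant.

How it is judged:
By the outcome, as a careful person would: the job done as asked, in the order asked, and still so for the second after the job is handed in, with the robot touching nothing.
It also fails if it takes over 67 s, if anything falls off the work surface, if the arm or the gripper's body presses on something with over 40 N, if the wrist force passes 120 N, or if a joint passes its speed limit or range.

### The arm

A 6-joint arm with a two-finger parallel gripper is mounted at the origin on the work surface. World frame = base frame: x ahead of the robot, y to its left, z up, the work surface at z = 0. Lengths are in m, angles in degrees, forces in N, time in s.
With the tool pointing down it reaches from about 0.25 to 0.725 m from the base axis. Payload 9.7 kg.
Tool frame: the origin (TCP) lies at the very end of the fingers, on their centre line; the grasp point (between the pads) lies 19 mm behind it (bot.hold_point_z is the distance from the TCP to the grasp point, in m); z points along the fingers, y is the line along which they close (so a half turn about z gives the same grasp; the last joint's range is limited). The gripper opens to 85 mm and grips with 20 to 120 N. Pads are 22 mm wide; open, the fingers measure 114 mm over their backs; the gripper's body (76 mm by 85 mm) begins 54 mm behind the grasp point. The pads swing forward as they close: fully open they stand 13 mm farther back than shut.
Start: joints at [-67.265, 4.979, 10.078, 95.1, 0, 90], TCP at [0.213, -0.507, 0.202] pointing down, gripper open.
Joint ranges: [-179.16, 179.16], [-48.56, 103.87], [-65.8, 70.77], [-126.05, 130.52], [-82.76, 87.17], [-180, 180]. Speed limits (degrees/s): [127.2, 127.2, 147.25, 180, 180, 180].

### API

Orientations are given as [roll, pitch, yaw] about the fixed x, y, z axes, in that order (R = Rz(yaw) Ry(pitch) Rx(roll)).
In Python, from workcell import bot gives the robot as it stands.
- The arm moves only by the tool play_rows, never from a script. Its argument "targets" is a list of rows, each an object with "grip": the closure in counts, from 0 (fully open) to 255 (shut); "linear": the shift along the world's x, y, z in cm, a list of three; "delta_rot": the turn, a rotation vector about the world's x, y, z in rad, a list of three. A call has 1 to 10 rows; each row is the pose to reach, as a shift and turn from the pose commanded when the call began; what a row does not reach only later rows make up. A row lasts 1/10 s, in which the tool goes at most 50 mm and 8.59 degrees, less where a joint would pass 70% of its speed; a pose out of reach is approached as far as the arm can. A call with a gripper value outside its range is refused whole. The fingers move at their own pace and stop on an object; "force" is the grip in N (left out, the last holds). Time passes only in rows, so rows that repeat a pose let the fingers close. It gives the time, the measured TCP pose, the force, the opening and the grip force at its end, in the units of the state.
- bot.get_obs(): the state, without advancing time (a new reading comes with each control period).
- bot.camera(name): name is "side" or "top" or "wrist"; returns a dict with "color" (420x560x3 uint8, red, green, blue), "range_z" (420x560 float32, m along the optical axis (not along the pixel's ray), 0 where there is no reading), "fov_y" (degrees; the focal length in pixels is half the picture's height over the tangent of half this angle, whatever the lens; pixels are square), "cx", "cy" (the principal point, pixels), "world_to_cam" (4x4, takes a point from world to camera coordinates). Camera axes: x right, y up, looking along -z (the intrinsics and any distortion apply to the point x, -y, -z); pixel columns grow to the right and rows downward; lengths in m; the calibration is good to about 2 mm. A picture is of the moment at which its call begins.
- bot.job_done(): hands the job in; it is judged then, once.
Trained networks look in a picture, given as the dict that the camera call returned (one of the last four; its "shot" number tells which), for a name from the list of things; names that differ only in an ending like _2 or _b are one class to them, and where a whole thing is asked for, a point or a joint stands for the part that bears it (a point fixed in the world has none). Each returns a list of dicts, best first, with "conf" (0 to 1); they miss things now and then, are a little off and sometimes report something else, mostly with a low value. They report only what shows in the picture. A call takes as long as a camera call. They do not tell look-alikes from the thing itself.
- bot.search_frame(picture, target): "box" ([left, top, right, bottom] in pixels, round what is visible of it).
- bot.trace(picture, target): "pixels" (420x560 bool, what is visible of it) and "box" ([left, top, right, bottom] in pixels, round what is visible of it).
- bot.pinpoint(picture, target): "pixel" ([column, row] in pixels: a listed point, or the origin of a listed thing).
The state is a dict: "time": time; "q": joint angles; "qd": joint speeds; "joint_efforts": joint torques, N m; "ee_pos": TCP position; "tcp_rot": TCP orientation; "wrist_force": force on the tool from outside, world axes, zero at the start; "torque": the same for the moment, N m; "opening": finger opening in m; "grasp_force": force on a finger pad.
Only numpy, scipy, OpenCV 4.12 (cv2) and the standard library are available. Lean on these libraries where they do the work, as an engineer would, in place of code of your own. Each camera call takes 0.05 s, during which the arm holds its last target. There are 200 camera calls.

## Working session

There is one attempt and no reset: what is moved stays moved. The work goes in short steps, Python scripts to look and compute and a tool call to move; the robot and the scene stay as the last step left them, time stands still between calls to the robot, and variables do not carry over. Pictures are saved under pics/ and viewed, at most 10 in all, crops included, and the job is handed in when it is done.

Besides the shell and the picture viewer there is one more tool, called after ">>>" in YAML: its name, and indented under it one key for each argument. play_rows: Moves the arm, as the interface text tells. Its arguments: {"type":"object","properties":{"targets":{"type":"array","items":{"type":"object","properties":{"grip":{"type":"number"},"linear":{"type":"array","items":{"type":"number"}},"delta_rot":{"type":"array","items":{"type":"number"}}}}},"force":{"type":"number"}},"required":["targets"]}

```bash
mkdir -p pics
cat > h.py <<'E'
import numpy as np, cv2
from workcell import bot
def K(p):
    h=p["color"].shape[0]; return h/2/np.tan(np.radians(p["fov_y"])/2)
def world(p,u,v,z=None):
    f=K(p); T=np.linalg.inv(p["world_to_cam"])
    d=np.array([(u-p["cx"])/f,-(v-p["cy"])/f,-1.]); o=T[:3,3]; D=T[:3,:3]@d
    if z is None: s=p["range_z"][int(round(v)),int(round(u))]
    else: s=(z-o[2])/D[2]
    return o+s*D
def save(p,n,box=None,s=1):
    im=p["color"][:,:,::-1]
    if box: im=im[box[1]:box[3],box[0]:box[2]]
    cv2.imwrite(f"pics/{n}.png",cv2.resize(im,None,fx=s,fy=s,interpolation=cv2.INTER_CUBIC))
E
python3 - <<'E'
from h import *
p=bot.camera("top"); save(p,"top",s=1.42)
print({k:v for k,v in p.items() if k not in("color","range_z")})
for n,z in [("reader",0),("reader_bay",.0125),("selector_axis",.05),("selector_well",.075),("tray2_mid",.0125),("tray3_mid",.0125),("dish_stack",0),("agar_stack",0)]:
    for r in bot.pinpoint(p,n)[:3]:
        u,v=r["pixel"]; print(n,round(r["conf"],2),np.round([u,v]),world(p,u,v,z).round(3))
q=bot.camera("side"); save(q,"side",s=1.42)
E
```

```text
{'fov_y': 56.93430200156289, 'cx': 282.6670233207437, 'cy': 202.87347544364505, 'world_to_cam': array([[-0.01450118, -0.99965767, -0.02177732, -0.0554612 ],
       [ 0.99300125, -0.01695085,  0.11688108, -0.50947149],
       [-0.11721021, -0.01992999,  0.99290713, -0.99290678],
       [ 0.        ,  0.        ,  0.        ,  1.        ]]), 'shot': 1}
reader 0.55 [248. 158.] [0.637 0.03  0.   ]
reader 0.52 [218. 212.] [0.489 0.113 0.   ]
reader 0.45 [140. 208.] [0.505 0.327 0.   ]
selector_axis 0.59 [288. 149.] [ 0.649 -0.08   0.05 ]
selector_well 0.96 [310. 154.] [ 0.628 -0.137  0.075]
tray2_mid 0.97 [212. 213.] [0.485 0.126 0.012]
tray3_mid 0.92 [137. 211.] [0.495 0.33  0.012]
tray3_mid 0.74 [218. 213.] [0.487 0.112 0.012]
dish_stack 0.8 [300. 222.] [ 0.46  -0.109  0.   ]
dish_stack 0.16 [154. 156.] [0.648 0.291 0.   ]
agar_stack 0.68 [152. 158.] [0.645 0.297 0.   ]
agar_stack 0.42 [299. 222.] [ 0.461 -0.105  0.   ]
```

View pics/top.png

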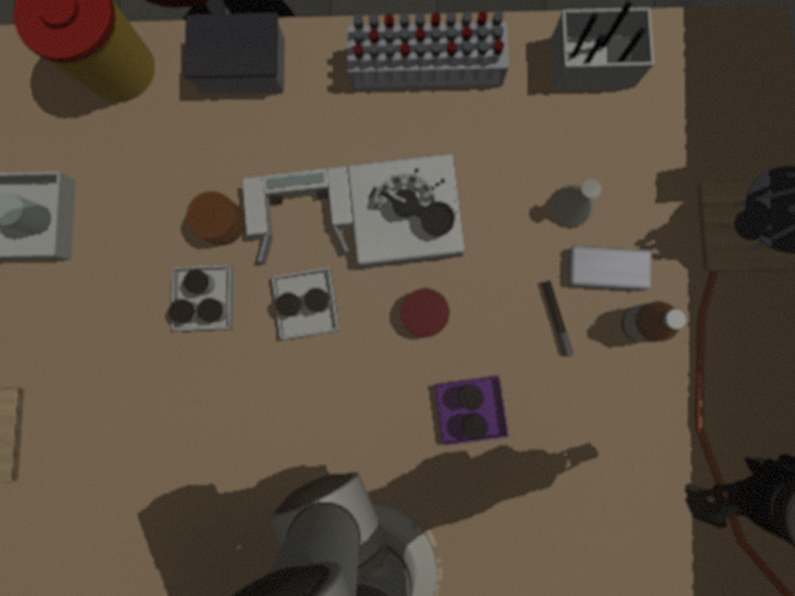

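View pics/side.png

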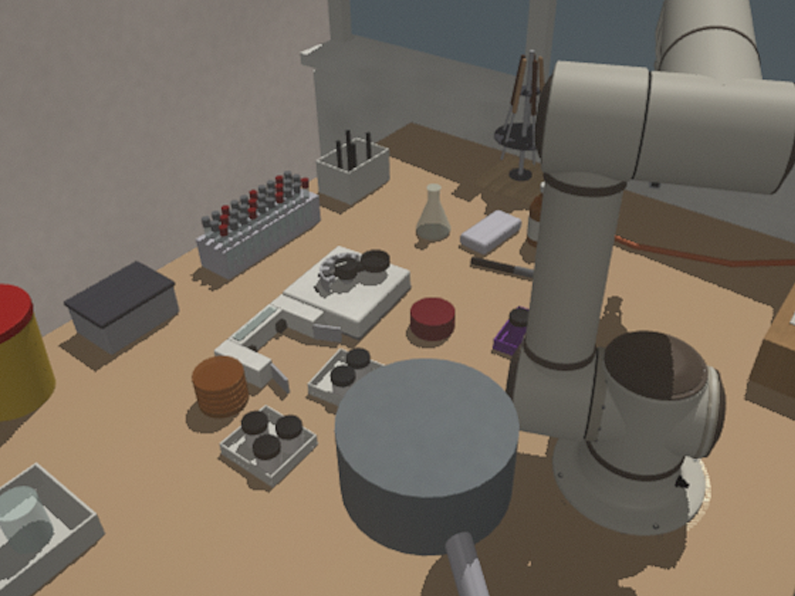

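The top view (zoomed) shows three candidate trays. A white tray with two jars at (305,303) is directly before the bay mouth, whose lead-ins are at (265,245) and (342,240). A white three-jar tray at (201,299) is the spare, and the purple one at (470,410) is a decoy. The two-jar tray fits the description, so I'll confirm it in a crop and measure the poses from depth.

Run:
```python
from h import *
p=bot.camera("top"); save(p,"crop",(110,100,340,260),3.4)
f=K(p);T=np.linalg.inv(p["world_to_cam"])
v,u=np.mgrid[:420,:560];s=p["range_z"]
P=np.stack([(u-p["cx"])/f*s,-(v-p["cy"])/f*s,-s],-1)@T[:3,:3].T+T[:3,3]
np.save("P.npy",P)
def rect(m,n):
    q=P[m][:,:2]*1000; q=q.astype(np.float32)
    r=cv2.minAreaRect(q); print(n,len(q),np.round(r[0],1),np.round(r[1],1),round(r[2],2),"z",np.median(P[m][:,2]).round(4))
X,Y,Z=P[...,0],P[...,1],P[...,2]
mk=lambda r,z0,z1:(X>r[0])&(X<r[1])&(Y>r[2])&(Y<r[3])&(Z>z0)&(Z<z1)&(s>0)
def big(m):
    n,l,st,_=cv2.connectedComponentsWithStats(m.astype(np.uint8)); return l==1+np.argmax(st[1:,4])
rect(big(mk((.5,.8,-.25,.08),.04,.06)),"pod")
rect(mk((.4,.58,.05,.2),.015,.035),"trayrim")
rect(mk((.4,.58,.05,.2),.048,.06),"lids")
rect(mk((.55,.8,.05,.3),.038,.052),"guides")
m=mk((.5,.8,-.25,.0),.066,.2); rect(m,"sel")
for n in ["tray2","tray3"]:
    for t in bot.trace(p,n)[:3]: print(n,t["conf"],t["box"])
```

```text
pod 4523 [655.2 -49.3] [190.9 246.2] 5.81 z 0.0495
trayrim 345 [506.6 128.1] [164.4 122.4] 8.68 z 0.024
lids 471 [485.5 118.9] [44.2 94.9] 7.92 z 0.054
guides 1565 [656.2 173.3] [145.  257.5] 5.52 z 0.0453
sel 1183 [659.7 -96.5] [150.   81.8] 59.77 z 0.0817
tray2 0.86 [192.2, 188.9, 238.7, 241.7]
tray2 0.69 [120.0, 186.2, 164.1, 233.3]
tray2 0.63 [305.5, 265.8, 354.5, 314.8]
tray3 0.86 [192.2, 188.9, 238.7, 241.7]
tray3 0.69 [120.0, 186.2, 164.1, 233.3]
tray3 0.63 [305.5, 265.8, 354.5, 314.8]
```

View pics/crop.png

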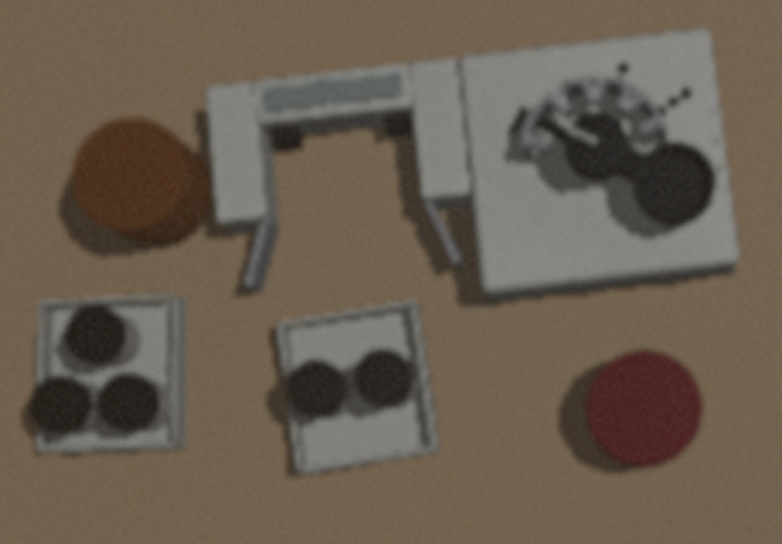

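The crop confirms it: the tray before the bay (about (355,385) in the crop) has two jars, so the target is the two-dot notch at 1.40 rad. Next, a closer look with the wrist camera.

Run:
```python
from h import *
o=bot.get_obs(); print(o["time"],o["ee_pos"],o["tcp_rot"],o["opening"],o["wrist_force"])
```

```text
0.65 [ 0.21254987 -0.50726295  0.20229709] [-1.79999426e+02  2.38910092e-03  2.27366184e+01] 0.08539862146341375 [-0.08675673  0.13894984 -0.5545531 ]
```

>>> play_rows:
  targets:
    - {"grip":0,"linear":[2,4,4],"delta_rot":[0,0,-0.1]}
    - {"grip":0,"linear":[3.5,8.5,7],"delta_rot":[0,0,-0.2]}
    - {"grip":0,"linear":[5,13,8],"delta_rot":[0,0,-0.297]}
    - {"grip":0,"linear":[7,18,8],"delta_rot":[0,0,-0.297]}
    - {"grip":0,"linear":[9,23,8],"delta_rot":[0,0,-0.297]}
    - {"grip":0,"linear":[11,28,8],"delta_rot":[0,0,-0.297]}
    - {"grip":0,"linear":[13,33,8],"delta_rot":[0,0,-0.297]}
    - {"grip":0,"linear":[15,38,8],"delta_rot":[0,0,-0.297]}
    - {"grip":0,"linear":[17,43,8],"delta_rot":[0,0,-0.297]}
    - {"grip":0,"linear":[19,48,8],"delta_rot":[0,0,-0.297]}

```text
time: 1.65
ee_pos: [0.3879, -0.0624, 0.2826]
tcp_rot: [180.0, -0.1, 5.7]
wrist_force: [1.4, -1.1, -0.1]
opening: 0.0855
grasp_force: 0.0
```

>>> play_rows:
  targets:
    - {"grip":0,"linear":[1,5,0]}
    - {"grip":0,"linear":[1,8,0]}
    - {"grip":0,"linear":[1,8,0]}
    - {"grip":0,"linear":[1,8,0]}

```text
validation failed for argument at $.ta...
```

Run:
```python
from h import *
p=bot.camera("wrist"); save(p,"w1",s=1.42)
f=K(p);T=np.linalg.inv(p["world_to_cam"]); print("cam",T[:3,3].round(3),T[:3,2].round(2))
v,u=np.mgrid[:420,:560];s=p["range_z"]
P=np.stack([(u-p["cx"])/f*s,-(v-p["cy"])/f*s,-s],-1)@T[:3,:3].T+T[:3,3]
np.savez("w1.npz",P=P,s=s)
X,Y,Z=P[...,0],P[...,1],P[...,2]
mk=lambda r,z0,z1:(X>r[0])&(X<r[1])&(Y>r[2])&(Y<r[3])&(Z>z0)&(Z<z1)&(s>0)
def rect(m,n):
    q=(P[m][:,:2]*1000).astype(np.float32); r=cv2.minAreaRect(q); print(n,len(q),np.round(r[0],1),np.round(r[1],1),round(r[2],2),"z",np.median(P[m][:,2]).round(4))
rect(mk((.4,.56,.04,.2),.018,.03),"rim")
rect(mk((.4,.56,.04,.2),.045,.06),"lids")
rect(mk((.57,.8,.03,.24),.038,.05),"guides")
for n,z in [("reader_bay",.0125),("tray2_mid",.0125),("reader",0),("selector_axis",.05),("selector_well",.075)]:
    for r in bot.pinpoint(p,n)[:2]:
        a,b=r["pixel"]; print(n,round(r["conf"],2),np.round([a,b]),world(p,a,b,z).round(4))
print(bot.get_obs()["ee_pos"],bot.get_obs()["tcp_rot"])
```

```text
cam [ 0.469 -0.055  0.454] [0.31 0.03 0.95]
rim 1815 [485.2 115.7] [120.2 111.1] 8.41 z 0.0235
lids 3021 [485.  115.3] [44.5 96.4] 7.79 z 0.0532
guides 0 [0. 0.] [0. 0.] 0.0 z nan
tray2_mid 0.91 [357. 240.] [ 0.2836 -0.1904  0.0125]
tray2_mid 0.87 [135.  64.] [0.4849 0.1142 0.0125]
[ 0.38751765 -0.06497092  0.28237156] [ 1.79985882e+02 -8.32883712e-04  5.69018618e+00]
  return _methods._mean(a, axis=axis, dtype=dtype,
  ret = ret.dtype.type(ret / rcount)
```

View pics/w1.png

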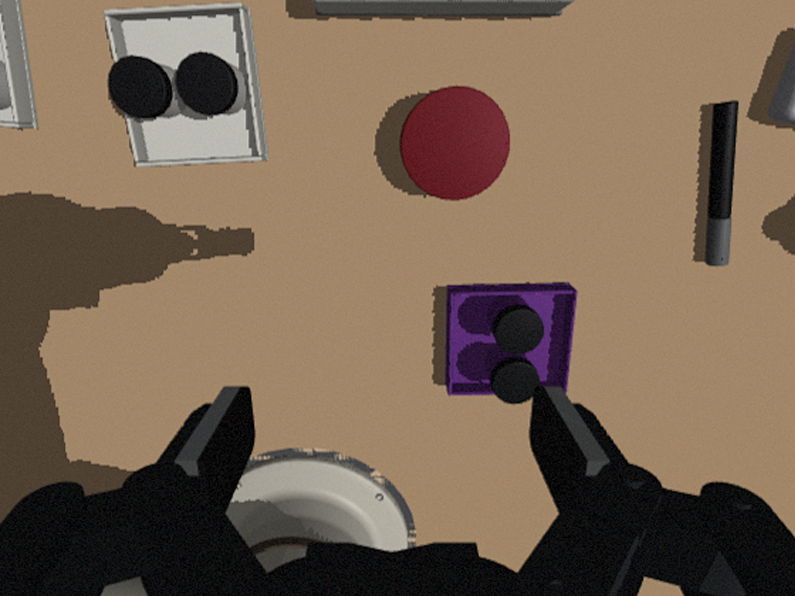

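The view shows the two-jar tray at (187,85), the purple decoy at (510,340) and the red dishes at (455,142). The reader is out of frame, so I'll shift over it.

>>> play_rows:
  targets:
    - {"grip":0,"linear":[4,2,0.5],"delta_rot":[0,0,0]}
    - {"grip":0,"linear":[8,4,1],"delta_rot":[0,0,0]}
    - {"grip":0,"linear":[12,6,2],"delta_rot":[0,0,0]}
    - {"grip":0,"linear":[16,8,2],"delta_rot":[0,0,0]}
    - {"grip":0,"linear":[16,8,2],"delta_rot":[0,0,0]}
    - {"grip":0,"linear":[16,8,2],"delta_rot":[0,0,0]}

```text
time: 2.55
ee_pos: [0.5482, 0.014, 0.3009]
tcp_rot: [180.0, 0.2, 5.6]
wrist_force: [-1.7, -0.7, 0.4]
opening: 0.0859
grasp_force: 0.0
```

Run:
```python
from h import *
p=bot.camera("wrist"); save(p,"w2",s=1.42)
f=K(p);T=np.linalg.inv(p["world_to_cam"])
v,u=np.mgrid[:420,:560];s=p["range_z"]
P=np.stack([(u-p["cx"])/f*s,-(v-p["cy"])/f*s,-s],-1)@T[:3,:3].T+T[:3,3]
np.savez("w2.npz",P=P,s=s,c=p["color"])
X,Y,Z=P[...,0],P[...,1],P[...,2]
mk=lambda r,z0,z1:(X>r[0])&(X<r[1])&(Y>r[2])&(Y<r[3])&(Z>z0)&(Z<z1)&(s>0)
def rect(m,n):
    q=(P[m][:,:2]*1000).astype(np.float32)
    if len(q)<10: return print(n,"none")
    r=cv2.minAreaRect(q); print(n,len(q),np.round(r[0],1),np.round(r[1],1),round(r[2],2),"z",np.median(P[m][:,2]).round(4))
rect(mk((.4,.56,.04,.2),.018,.03),"rim")
rect(mk((.4,.56,.04,.2),.045,.06),"lids")
rect(mk((.53,.8,-.25,.05),.0475,.054),"pod")
rect(mk((.57,.8,.01,.24),.038,.047),"guides")
rect(mk((.57,.8,-.25,.04),.070,.076),"wellfloor")
rect(mk((.57,.8,-.25,.04),.080,.2),"sel hi")
for n,z in [("reader_bay",.0125),("reader",0),("selector_axis",.05),("selector_well",.075)]:
    for r in bot.pinpoint(p,n)[:2]:
        a,b=r["pixel"]; print(n,round(r["conf"],2),np.round([a,b]),world(p,a,b,z).round(4))
# bay opening profile
r5=np.radians(5.7); d=np.array([np.cos(r5),np.sin(r5)]); e=np.array([-d[1],d[0]])
O=np.array([.6474,.0272]); lx=(P[...,:2]-O)@d; ly=(P[...,:2]-O)@e
for x0 in (-60,-45,-30,-10,0,20,40):
    m=(abs(lx-x0/1000)<.004)&(ly>-.02)&(ly<.22)&(s>0)&(Z>.028)&(Z<.06)
    a=ly[m]*1000; L=a[a>100];R=a[a<100]
    print(x0,[np.round([w.min(),w.max()],1) if len(w) else None for w in(R,L)])
m=(s>0)&(Z>.045)&(Z<.06)&(ly<.02)&(ly>-.25)&(abs(lx)<.15)
print("pod loc x",np.percentile(lx[m],[.5,99.5]),"y",np.percentile(ly[m],[.5,99.5]))
```

```text
rim 1218 [485.1 115.7] [120.5 110.4] 8.41 z 0.0234
lids 1867 [485.5 115.5] [44.4 96. ] 8.63 z 0.0532
pod 18633 [648.  -71.3] [169.6 206.2] 5.59 z 0.0496
guides 8256 [648.7 126.2] [227.7 152.9] 89.38 z 0.0444
wellfloor 1921 [658.6 -97.1] [147.1  78.4] 60.15 z 0.0745
sel hi 4527 [659.4 -99.7] [150.8  82.3] 60.08 z 0.086
reader 0.58 [273.  79.] [0.6438 0.0252 0.    ]
reader 0.54 [362.  75.] [ 0.6604 -0.0887  0.    ]
selector_axis 0.98 [360.  73.] [ 0.6585 -0.074   0.05  ]
selector_well 0.59 [413. 108.] [ 0.6269 -0.1338  0.075 ]
-60 [array([-20. ,  20.9]), array([173.4, 182.4])]
-45 [array([-19.8,  25.5]), array([167.6, 176.4])]
-30 [array([-19.7,  31.3]), array([162.3, 171. ])]
-10 [array([-19.5,  36.2]), array([157.5, 196.1])]
0 [array([-19.4,  35.9]), array([157.6, 219.9])]
20 [array([-19.2,  36.1]), array([157.5, 210.8])]
40 [array([-19. ,  35.4]), array([157.3, 214.7])]
pod loc x [-0.09415095  0.07521162] y [-0.19990939  0.01528915]
```

View pics/w2.png

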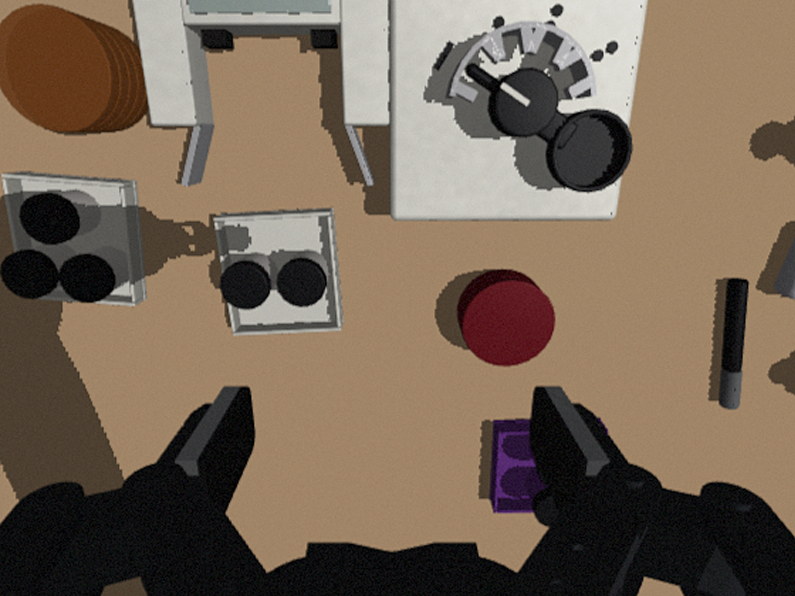

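The view shows the bay (mouth about x=190–370), the tray at (278,270) and the selector axis at (525,100). The lever is at off with the well at (590,150). The tray sits about 7 mm left of the bay line and is yawed 2.5° off it. I'll push with both fingertips on its rear rim while drifting right and straightening.

>>> play_rows:
  targets:
    - {"grip":75,"linear":[-4,2.5,-1],"delta_rot":[0,0,0.045]}
    - {"grip":75,"linear":[-8,5,-2],"delta_rot":[0,0,0.045]}
    - {"grip":75,"linear":[-12,7.5,-4],"delta_rot":[0,0,0.045]}
    - {"grip":75,"linear":[-14.3,9,-8],"delta_rot":[0,0,0.045]}
    - {"grip":75,"linear":[-14.3,9,-13],"delta_rot":[0,0,0.045]}
    - {"grip":75,"linear":[-14.3,9,-18],"delta_rot":[0,0,0.045]}
    - {"grip":75,"linear":[-14.3,9,-22],"delta_rot":[0,0,0.045]}
    - {"grip":75,"linear":[-14.3,9,-26],"delta_rot":[0,0,0.045]}
    - {"grip":75,"linear":[-14.3,9,-28.3],"delta_rot":[0,0,0.045]}
    - {"grip":75,"linear":[-14.3,9,-28.3],"delta_rot":[0,0,0.045]}

```text
time: 3.8
ee_pos: [0.4064, 0.0785, 0.0161]
tcp_rot: [-178.8, 0.3, 10.1]
wrist_force: [-0.8, 0.5, 1.2]
opening: 0.0603
grasp_force: 0.0
```

>>> play_rows:
  targets:
    - {"grip":75,"linear":[0,0,0],"delta_rot":[0,0,0]}
    - {"grip":75,"linear":[0,0,0],"delta_rot":[0,0,0]}

```text
time: 4.0
ee_pos: [0.4107, 0.0793, 0.0218]
tcp_rot: [-178.8, -0.2, 10.1]
wrist_force: [0.6, -0.2, 0.1]
opening: 0.0607
grasp_force: 0.0
```

>>> play_rows:
  targets:
    - {"grip":75,"linear":[-0.6,1.3,-0.3],"delta_rot":[-0.021,-0.003,-0.033]}
    - {"grip":75,"linear":[-0.6,2.5,-0.8],"delta_rot":[-0.021,-0.003,-0.033]}
    - {"grip":75,"linear":[-0.6,2.5,-1.2],"delta_rot":[-0.021,-0.003,-0.033]}
    - {"grip":75,"linear":[-0.6,2.5,-1.2],"delta_rot":[-0.021,-0.003,-0.033]}
    - {"grip":75,"linear":[-0.6,2.5,-1.2],"delta_rot":[-0.021,-0.003,-0.033]}

```text
time: 4.5
ee_pos: [0.4078, 0.0782, 0.0072]
tcp_rot: [-178.9, 0.1, 10.1]
wrist_force: [0.1, -0.5, -0.1]
opening: 0.0603
grasp_force: 0.0
```

Run:
```python
from h import *
o=bot.get_obs(); print(o["q"],o["ee_pos"],o["tcp_rot"],o["joint_efforts"])
```

```text
[ 10.01020968 -12.87835587 -28.40931086  74.55270745   1.12462007
 179.94274993] [0.40782856 0.07824428 0.00716205] [-1.78875297e+02  8.25387500e-02  1.00674488e+01] [ 7.22712706e-03 -3.18022907e+01  4.58660460e+01 -1.52816169e-02
  6.60811015e-02 -8.05745708e-05]
```

Joint 6 is at its limit, which blocks the move. A half turn gives the same finger geometry, so I'll lift, flip and come back down.

>>> play_rows:
  targets:
    - {"grip":75,"linear":[-1,0,4.5],"delta_rot":[0,0,0]}
    - {"grip":75,"linear":[-1,0,9],"delta_rot":[0,0,0.14]}
    - {"grip":75,"linear":[-1,1,13],"delta_rot":[0,0,0.28]}
    - {"grip":75,"linear":[-1,2,13],"delta_rot":[0,0,0.42]}
    - {"grip":75,"linear":[-1,2.6,13],"delta_rot":[0,0,0.56]}
    - {"grip":75,"linear":[-1,2.6,13],"delta_rot":[0,0,0.7]}
    - {"grip":75,"linear":[-1,2.6,13],"delta_rot":[0,0,0.84]}
    - {"grip":75,"linear":[-1,2.6,13],"delta_rot":[0,0,0.98]}
    - {"grip":75,"linear":[-1,2.6,13],"delta_rot":[0,0,1.12]}
    - {"grip":75,"linear":[-1,2.6,13],"delta_rot":[0,0,1.26]}

```text
time: 5.5
ee_pos: [0.398, 0.1043, 0.1374]
tcp_rot: [-178.9, 0.1, 82.6]
wrist_force: [-0.1, 0.1, -0.1]
opening: 0.0601
grasp_force: 0.0
```

>>> play_rows:
  targets:
    - {"grip":75,"linear":[0,0,0],"delta_rot":[0,0,0.145]}
    - {"grip":75,"linear":[0,0,0],"delta_rot":[0,0,0.29]}
    - {"grip":75,"linear":[0,0,0],"delta_rot":[0,0,0.435]}
    - {"grip":75,"linear":[0,0,0],"delta_rot":[0,0,0.58]}
    - {"grip":75,"linear":[0,0,0],"delta_rot":[0,0,0.725]}
    - {"grip":75,"linear":[0,0,0],"delta_rot":[0,0,0.87]}
    - {"grip":75,"linear":[0,0,0],"delta_rot":[0,0,1.015]}
    - {"grip":75,"linear":[0,0,0],"delta_rot":[0,0,1.16]}
    - {"grip":75,"linear":[0,0,0],"delta_rot":[0,0,1.3]}
    - {"grip":75,"linear":[0,0,0],"delta_rot":[0,0,1.44]}

```text
time: 6.5
ee_pos: [0.398, 0.1043, 0.1374]
tcp_rot: [-178.9, 0.1, 165.1]
wrist_force: [-0.7, 0.0, -0.4]
opening: 0.0602
grasp_force: 0.0
```

>>> play_rows:
  targets:
    - {"grip":75,"linear":[0,0,0],"delta_rot":[0,0,0.145]}
    - {"grip":75,"linear":[0,0,0],"delta_rot":[0,0,0.29]}
    - {"grip":75,"linear":[0,0,0],"delta_rot":[0,0,0.4]}
    - {"grip":75,"linear":[0,0,0],"delta_rot":[0,0,0.4]}
    - {"grip":75,"linear":[0,0,0],"delta_rot":[0,0,0.4]}

```text
time: 7.0
ee_pos: [0.398, 0.1042, 0.1374]
tcp_rot: [-178.9, 0.1, -172.5]
wrist_force: [0.9, 0.1, -0.4]
opening: 0.0604
grasp_force: 0.0
```

>>> play_rows:
  targets:
    - {"grip":75,"linear":[0.7,0,-4],"delta_rot":[0.019,0.0025,0.012]}
    - {"grip":75,"linear":[0.7,0,-8],"delta_rot":[0.019,0.0025,0.012]}
    - {"grip":75,"linear":[0.7,0,-11],"delta_rot":[0.019,0.0025,0.012]}
    - {"grip":75,"linear":[0.7,0,-12.8],"delta_rot":[0.019,0.0025,0.012]}
    - {"grip":75,"linear":[0.7,0,-12.8],"delta_rot":[0.019,0.0025,0.012]}
    - {"grip":75,"linear":[0.7,0,-12.8],"delta_rot":[0.019,0.0025,0.012]}

```text
time: 7.6
ee_pos: [0.4051, 0.1042, 0.0099]
tcp_rot: [-180.0, 0.1, -171.7]
wrist_force: [1.2, -0.4, 0.4]
opening: 0.0603
grasp_force: 0.0
```

Run:
```python
from h import *
p=bot.camera("wrist"); save(p,"w3")
T=np.linalg.inv(p["world_to_cam"]); print("cam",T[:3,3].round(3),T[:3,2].round(2))
```

```text
cam [0.324 0.091 0.181] [-0.32 -0.04  0.95]
```

View pics/w3.png

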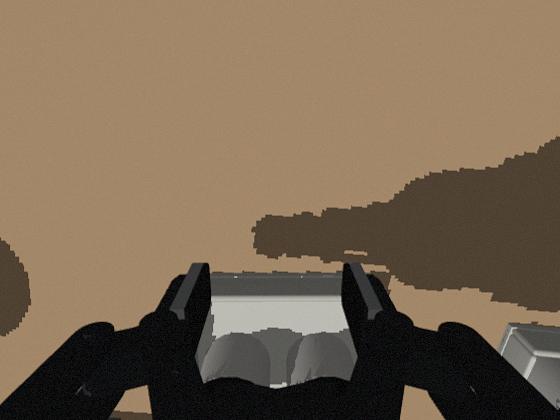

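The picture shows both fingers (200 and 355 px) squarely behind the tray's rear rim at row 285. Starting the push.

>>> play_rows:
  targets:
    - {"grip":75,"linear":[1,0.15,0],"delta_rot":[0,0,0]}
    - {"grip":75,"linear":[2,0.2,0],"delta_rot":[0,0,-0.006]}
    - {"grip":75,"linear":[3,0.24,0],"delta_rot":[0,0,-0.012]}
    - {"grip":75,"linear":[4,0.28,0],"delta_rot":[0,0,-0.018]}
    - {"grip":75,"linear":[5,0.32,0],"delta_rot":[0,0,-0.025]}
    - {"grip":75,"linear":[5.5,0.34,0],"delta_rot":[0,0,-0.03]}
    - {"grip":75,"linear":[5.5,0.34,0],"delta_rot":[0,0,-0.03]}

```text
time: 8.35
ee_pos: [0.4605, 0.1076, 0.0091]
tcp_rot: [-180.0, 0.0, -173.4]
wrist_force: [-0.7, 0.4, -0.2]
opening: 0.0604
grasp_force: 0.0
```

```bash
cat > t.py <<'E'
from h import *
p=bot.camera("top"); q=bot.camera("side")
O=np.array([.6474,.0272]);r5=np.radians(5.7); d=np.array([np.cos(r5),np.sin(r5)]); e=np.array([-d[1],d[0]])
for p in (p,q):
    f=K(p);T=np.linalg.inv(p["world_to_cam"])
    v,u=np.mgrid[:420,:560];s=p["range_z"]
    P=np.stack([(u-p["cx"])/f*s,-(v-p["cy"])/f*s,-s],-1)@T[:3,:3].T+T[:3,3]
    lx=((P[...,:2]-O)@d)*1000; ly=((P[...,:2]-O)@e)*1000-96.8; Z=P[...,2]
    b=(s>0)&(lx>-170)&(lx<59)&(abs(ly)<66)
    for n,z0,z1 in(("rim",.019,.029),("lids",.049,.058)):
        m=b&(Z>z0)&(Z<z1)
        c=p["color"].max(-1)
        if n=="lids": m&=c<70
        else: m&=c>80
        if m.sum()>9:
            print(n,m.sum(),"x",np.percentile(lx[m],[1,50,99]).round(1),"y",np.percentile(ly[m],[1,50,99]).round(1))
E
python3 t.py
```

```text
rim 98 x [-147.7  -87.8   52.9] y [-46.9 -27.5  64.8]
lids 127 x [-158.8 -141.3 -127. ] y [-39.2 -23.6  -4.5]
rim 275 x [-168.1  -90.3   58.8] y [-64.3  16.2  63.7]
lids 152 x [-169.6 -150.5 -127.1] y [-30.9  38.1  55.3]
```

>>> play_rows:
  targets:
    - {"grip":75,"linear":[1,0.05,0],"delta_rot":[0,0,-0.006]}
    - {"grip":75,"linear":[2,0.1,0],"delta_rot":[0,0,-0.012]}
    - {"grip":75,"linear":[2.5,0.12,0],"delta_rot":[0,0,-0.014]}
    - {"grip":75,"linear":[2.5,0.12,0],"delta_rot":[0,0,-0.014]}

```text
time: 8.85
ee_pos: [0.4858, 0.1088, 0.0092]
tcp_rot: [-180.0, 0.1, -174.2]
wrist_force: [-0.5, 0.4, -0.3]
opening: 0.0604
grasp_force: 0.0
```

>>> play_rows:
  targets:
    - {"grip":75,"linear":[-2,0,0],"delta_rot":[0,0,0]}
    - {"grip":75,"linear":[-4,0,5],"delta_rot":[0,0,0]}
    - {"grip":75,"linear":[-8,0,9],"delta_rot":[0,0,0]}
    - {"grip":75,"linear":[-12,0,12],"delta_rot":[0,0,0]}
    - {"grip":75,"linear":[-12,0,12],"delta_rot":[0,0,0]}

```text
time: 9.35
ee_pos: [0.3641, 0.1091, 0.1335]
tcp_rot: [180.0, 0.4, -174.1]
wrist_force: [0.5, -0.2, -0.7]
opening: 0.0603
grasp_force: 0.0
```

```bash
python3 t.py
python3 - <<'E'
from h import *
p=bot.camera("top"); save(p,"c2",(110,100,340,260),3.4)
E
```

```text
rim 206 x [-167.9  -71.9   47. ] y [-49.3   7.8  64.7]
lids 421 x [-141.  -121.  -100.9] y [-39.1  12.   52.5]
rim 379 x [-166.4  -69.3   58.9] y [-63.6  -1.9  62.4]
lids 315 x [-143.8 -123.4 -100.9] y [-37.4  15.6  54.4]
```

View pics/c2.png

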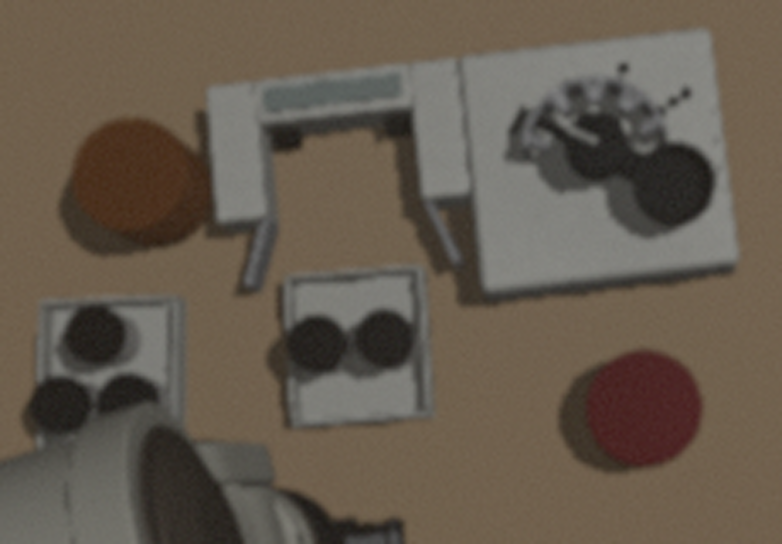

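The crop shows the tray now at (358,345), squared up with the bay but only about 32 mm in. That means the fingertips passed over the rim and pushed on the jars. I'll measure the tray and the real fingertip height.

```bash
cat > t2.py <<'E'
from h import *
p=bot.camera("wrist"); cv2.imwrite("pics/w4.png",p["color"][:,:,::-1])
O=np.array([.6474,.0272]);r5=np.radians(5.7); d=np.array([np.cos(r5),np.sin(r5)]); e=np.array([-d[1],d[0]])
f=K(p);T=np.linalg.inv(p["world_to_cam"])
v,u=np.mgrid[:420,:560];s=p["range_z"]
P=np.stack([(u-p["cx"])/f*s,-(v-p["cy"])/f*s,-s],-1)@T[:3,:3].T+T[:3,3]
ob=bot.get_obs(); t=np.array(ob["ee_pos"]); print("tcp",t.round(4))
m=(s>0)&(P[...,2]<t[2]+.05)&(P[...,2]>t[2]-.02); D=(P[m]-t)*1000
print("finger rel z min/1%",np.percentile(D[:,2],[0,1,5]).round(1))
k=D[:,2]<np.percentile(D[:,2],1)+15
for sg in(1,-1):
    w=D[k&(D[:,1]*sg>0)]; print("tip x",np.percentile(w[:,0],[1,99]).round(1),"y",np.percentile(w[:,1],[1,99]).round(1))
lx=((P[...,:2]-O)@d)*1000; ly=((P[...,:2]-O)@e)*1000-96.8; Z=P[...,2]
m=(s>0)&(Z>.018)&(Z<.029)&(lx>-230)&(lx<0)&(abs(ly)<72)
for a in range(-220,0,10):
    w=ly[m&(abs(lx-a)<5)]
    if len(w)>5: print(a,len(w),w.min().round(1),w.max().round(1))
E
python3 t2.py
```

```text
tcp [0.3656 0.1089 0.1286]
finger rel z min/1% [33.7 34.9 36.5]
tip x [-14.8   7.7] y [27.4 41.1]
tip x [-7.9 13.6] y [-45.  -30.2]
-180 777 -48.7 60.5
-170 97 -48.8 59.9
-160 88 -49.5 60.0
-150 91 -50.0 59.8
-140 484 -50.7 59.4
-130 251 -50.8 58.9
-120 102 -50.8 58.6
-110 75 -51.4 57.9
-100 32 -51.8 57.4
-90 26 -52.7 56.8
-80 55 -52.9 57.1
-70 73 -52.5 56.5
-60 251 -52.6 37.3
```

>>> play_rows:
  targets:
    - {"grip":75,"linear":[4,0,0],"delta_rot":[0,0,0.014]}
    - {"grip":75,"linear":[8,0,0],"delta_rot":[0,0,0.014]}
    - {"grip":75,"linear":[11.1,0,-1],"delta_rot":[0,0,0.014]}
    - {"grip":75,"linear":[11.1,0,-4],"delta_rot":[0,0,0.014]}
    - {"grip":75,"linear":[11.1,0,-7],"delta_rot":[0,0,0.014]}
    - {"grip":75,"linear":[11.1,0,-10],"delta_rot":[0,0,0.014]}
    - {"grip":75,"linear":[11.1,0,-12],"delta_rot":[0,0,0.014]}
    - {"grip":75,"linear":[11.1,0,-12],"delta_rot":[0,0,0.014]}
    - {"grip":75,"linear":[11.1,0,-12],"delta_rot":[0,0,0.014]}

```text
time: 10.45
ee_pos: [0.4758, 0.1085, 0.0084]
tcp_rot: [-180.0, -0.1, -173.4]
wrist_force: [0.6, 0.3, -1.1]
opening: 0.06
grasp_force: 0.0
```

>>> play_rows:
  targets:
    - {"grip":75,"linear":[1,0.1,0],"delta_rot":[0,0,0]}
    - {"grip":75,"linear":[2,0.2,0],"delta_rot":[0,0,0]}
    - {"grip":75,"linear":[3,0.3,0],"delta_rot":[0,0,0]}
    - {"grip":75,"linear":[4,0.4,0],"delta_rot":[0,0,0]}
    - {"grip":75,"linear":[5,0.5,0],"delta_rot":[0,0,-0.005]}
    - {"grip":75,"linear":[6,0.6,0],"delta_rot":[0,0,-0.01]}
    - {"grip":75,"linear":[7,0.7,0],"delta_rot":[0,0,-0.015]}

```text
time: 11.15
ee_pos: [0.5468, 0.116, 0.0099]
tcp_rot: [-180.0, 0.1, -174.2]
wrist_force: [-6.1, -1.1, 5.2]
opening: 0.0603
grasp_force: 3.2
```

>>> play_rows:
  targets:
    - {"grip":75,"linear":[1,0.1,0],"delta_rot":[0,0,0]}
    - {"grip":75,"linear":[2,0.2,0],"delta_rot":[0,0,0]}
    - {"grip":75,"linear":[3,0.3,0],"delta_rot":[0,0,0]}
    - {"grip":75,"linear":[4,0.4,0],"delta_rot":[0,0,0]}
    - {"grip":75,"linear":[4.6,0.46,0],"delta_rot":[0,0,0]}

```text
time: 11.65
ee_pos: [0.593, 0.1206, 0.0097]
tcp_rot: [-180.0, 0.1, -174.2]
wrist_force: [-6.7, -0.2, 5.5]
opening: 0.0601
grasp_force: 3.2
```

```bash
python3 t2.py|tail -22; python3 t.py
```

```text
tcp [0.5937 0.1206 0.0096]
finger rel z min/1% [-13.4 -11.6 -11.1]
tip x [-130.3   70.9] y [  1.3 158.7]
tip x [-118.7   29.2] y [-145.8   -1.2]
-70 2403 -49.2 60.0
-60 396 -50.0 60.0
-50 380 -72.0 60.1
-40 754 -71.9 71.9
-30 1587 -69.2 69.6
-20 476 -65.1 65.7
-10 31 -71.6 9.4
rim 120 x [-72.2 -58.2  47.9] y [-49.6 -21.5  35.5]
lids 67 x [-51.3  -3.5   6.1] y [-40.1 -26.7 -12.3]
rim 258 x [-75.7 -32.8  58.7] y [-48.2  21.3  62.8]
lids 177 x [-54.9 -21.8   7.1] y [-37.7  35.   54.3]
```

>>> play_rows:
  targets:
    - {"grip":75,"linear":[0.5,0.05,0],"delta_rot":[0,0,0]}
    - {"grip":75,"linear":[0.9,0.09,0],"delta_rot":[0,0,0]}
    - {"grip":75,"linear":[0.9,0.09,0],"delta_rot":[0,0,0]}

```text
time: 12.1
ee_pos: [0.6014, 0.1214, 0.0092]
tcp_rot: [-180.0, 0.1, -174.2]
wrist_force: [-1.4, 0.2, 1.4]
opening: 0.0605
grasp_force: 0.5
```

>>> play_rows:
  targets:
    - {"grip":75,"linear":[0.15,0.015,0],"delta_rot":[0,0,0]}
    - {"grip":75,"linear":[0.3,0.03,0],"delta_rot":[0,0,0]}
    - {"grip":75,"linear":[0.3,0.03,0],"delta_rot":[0,0,0]}

```text
time: 12.4
ee_pos: [0.604, 0.1216, 0.0093]
tcp_rot: [-180.0, 0.1, -174.2]
wrist_force: [-3.4, -1.0, 1.3]
opening: 0.0606
grasp_force: 1.6
```

>>> play_rows:
  targets:
    - {"grip":75,"linear":[0.15,0.015,0],"delta_rot":[0,0,0]}
    - {"grip":75,"linear":[0.3,0.03,0],"delta_rot":[0,0,0]}
    - {"grip":75,"linear":[0.3,0.03,0],"delta_rot":[0,0,0]}

```text
time: 12.7
ee_pos: [0.6045, 0.1213, 0.0091]
tcp_rot: [-179.9, -0.2, -174.2]
wrist_force: [-14.9, -4.2, 7.2]
opening: 0.0603
grasp_force: 8.2
```

```bash
python3 - <<'E'
from h import *
o=bot.get_obs(); print(o["ee_pos"],o["wrist_force"])
E
sed 's/range(-220,0,10)/range(-90,-50,2)/;s/<5)/<1)/' t2.py > t3.py; python3 t3.py|tail -18
```

```text
[0.60447503 0.12133751 0.00914162] [-14.91250707  -4.17130237   7.15346408]
tcp [0.6045 0.1213 0.0092]
finger rel z min/1% [-12.8 -11.2 -10.7]
tip x [-129.8   73.8] y [  1.3 154.5]
tip x [-118.2   23.6] y [-144.4   -1.2]
-62 385 -49.4 8.2
-60 1204 -50.2 58.9
-58 640 -49.8 59.3
-56 143 -49.9 58.6
-54 77 -50.0 58.9
-52 84 -50.5 59.3
```

>>> play_rows:
  targets:
    - {"grip":75,"linear":[0.05,0,0],"delta_rot":[0,0,0.015]}
    - {"grip":75,"linear":[0.1,0,0],"delta_rot":[0,0,0.025]}
    - {"grip":75,"linear":[0.1,0,0],"delta_rot":[0,0,0.025]}

```text
time: 13.05
ee_pos: [0.6056, 0.1203, 0.009]
tcp_rot: [-179.8, -0.2, -172.8]
wrist_force: [-15.5, -7.9, 7.4]
opening: 0.0604
grasp_force: 8.5
```

```bash
python3 t3.py|tail -7
```

```text
tip x [-132.    74.2] y [  1.3 154.9]
tip x [-118.    23.1] y [-145.7   -1.2]
-60 1204 -51.2 57.0
-58 893 -51.4 57.5
-56 243 -51.3 56.9
-54 87 -51.4 57.6
-52 78 -51.4 57.6
```

The tray is home: rear edge square at −60 mm, with the push force up at about 15 N. I'll back off and lift clear, close the fingers, and refine the selector geometry from the stored view.

>>> play_rows:
  targets:
    - {"grip":75,"linear":[-0.7,-0.07,0],"delta_rot":[0,0,-0.02]}
    - {"grip":75,"linear":[-0.7,-0.07,0.2],"delta_rot":[0,0,-0.02]}
    - {"grip":75,"linear":[-0.7,-0.07,4],"delta_rot":[0,0,-0.02]}
    - {"grip":75,"linear":[-0.7,-0.07,8],"delta_rot":[0,0,-0.02]}
    - {"grip":150,"linear":[-0.7,-0.07,12],"delta_rot":[0,0,-0.02]}
    - {"grip":255,"linear":[-0.7,-4,15],"delta_rot":[0,0,-0.02]}
    - {"grip":255,"linear":[-0.7,-8,15],"delta_rot":[0,0,-0.02]}
    - {"grip":255,"linear":[-0.7,-12,15],"delta_rot":[0,0,-0.02]}
    - {"grip":255,"linear":[-0.7,-12,15],"delta_rot":[0,0,-0.02]}

```text
time: 14.0
ee_pos: [0.6017, -0.002, 0.1601]
tcp_rot: [-179.9, 0.2, -174.1]
wrist_force: [-0.6, 0.3, 0.3]
opening: -0.0
grasp_force: 0.0
```

Run:
```python
from h import *
print("tray check:"); exec(open("t.py").read())
from scipy.optimize import least_squares
w=np.load("w2.npz"); P,s,c=w["P"],w["s"],w["c"]
X,Y,Z=P[...,0],P[...,1],P[...,2]
m=(s>0)&(Z>.083)&(Z<.092)&(np.hypot(X-.628,Y+.133)<.042)&(np.hypot(X-.628,Y+.133)>.02)&(c.max(-1)<90)
q=P[m][:,:2]
r=least_squares(lambda a:np.hypot(q[:,0]-a[0],q[:,1]-a[1])-.029,[.628,-.133],loss="soft_l1",f_scale=.002).x
print("well ring",m.sum(),r.round(4),cv2.minEnclosingCircle((q*1000).astype(np.float32)))
# quadrant: top 82mm radius about 55
m=(s>0)&(Z>.077)&(Z<.085)&(c.max(-1)>110)&(X>.6)&(Y<-.0)&(Y>-.16); q=P[m][:,:2]
A=np.array([.6575,-.0732]); R=np.hypot(*(q-A).T)*1000; print("quad",m.sum(),np.percentile(R,[2,50,98]))
k=(abs(R-50)<12);q=q[k]
r=least_squares(lambda a:np.hypot(q[:,0]-a[0],q[:,1]-a[1])-a[2],[*A,.05],loss="soft_l1",f_scale=.003).x; print("quad fit",r.round(4))
```

```text
tray check:
rim 300 x [-63.8 -20.5  58.4] y [-62.9  -3.8  60.6]
lids 275 x [-24.5  -3.4  17.4] y [-37.9  14.6  52.6]
well ring 778 [ 0.6285 -0.1323] ((628.5394897460938, -128.0911102294922), 35.73152160644531)
quad 1517 [35.49052423 49.17688412 56.01958637]
quad fit [ 0.6574 -0.0739  0.0495]
```

Axis (0.6574, −0.0739) and well (0.6285, −0.1323) are 65.2 mm apart, which matches the given 65 mm. Moving above the well.

>>> play_rows:
  targets:
    - {"grip":255,"linear":[1,-4,0],"delta_rot":[0,0,0]}
    - {"grip":255,"linear":[2,-8,0],"delta_rot":[0,0,0]}
    - {"grip":255,"linear":[2.7,-12,0],"delta_rot":[0,0,0]}
    - {"grip":255,"linear":[2.7,-13,-2],"delta_rot":[0,0,0]}
    - {"grip":255,"linear":[2.7,-13,-5],"delta_rot":[0,0,0]}
    - {"grip":255,"linear":[2.7,-13,-5.5],"delta_rot":[0,0,0]}
    - {"grip":255,"linear":[2.7,-13,-5.5],"delta_rot":[0,0,0]}

```text
time: 14.8
ee_pos: [0.6277, -0.1269, 0.1036]
tcp_rot: [180.0, -0.0, -173.9]
wrist_force: [0.1, -0.3, -0.5]
opening: -0.0001
grasp_force: 0.0
```

Run:
```python
from h import *
p=bot.camera("wrist"); save(p,"w5",(100,180,460,420),2)
q=bot.camera("side")
print(bot.get_obs()["ee_pos"])
f=K(p);T=np.linalg.inv(p["world_to_cam"])
v,u=np.mgrid[:420,:560];s=p["range_z"]
P=np.stack([(u-p["cx"])/f*s,-(v-p["cy"])/f*s,-s],-1)@T[:3,:3].T+T[:3,3]
t=np.array(bot.get_obs()["ee_pos"])
m=(s>0)&(np.hypot(P[...,0]-t[0],P[...,1]-t[1])<.025)&(P[...,2]>.095); D=P[m]
print("tip z",np.percentile(D[:,2],[0,1,5]).round(4))
k=D[:,2]<np.percentile(D[:,2],1)+.01; print("tip xy",D[k].min(0).round(4),D[k].max(0).round(4))
```

```text
[ 0.62863923 -0.12720239  0.10581398]
tip z [0.1352 0.1405 0.1511]
tip xy [ 0.6159 -0.1426  0.1352] [ 0.6235 -0.1155  0.1505]
```

View pics/w5.png

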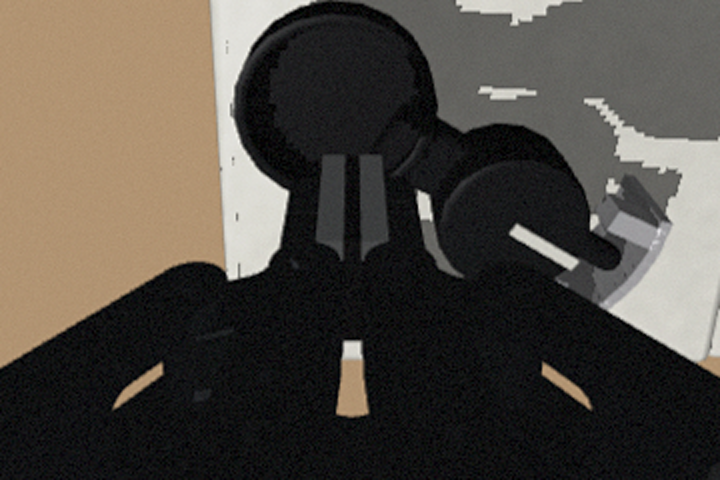

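The crop shows closed fingers at (352,200), slightly right of the well centre at (335,97). The TCP needs to go 5 mm to −y, then down gently until contact.

>>> play_rows:
  targets:
    - {"grip":255,"linear":[0,-0.5,0],"delta_rot":[0,0,0]}
    - {"grip":255,"linear":[0,-0.5,-1.5],"delta_rot":[0,0,0]}
    - {"grip":255,"linear":[0,-0.5,-2.5],"delta_rot":[0,0,0]}
    - {"grip":255,"linear":[0,-0.5,-3],"delta_rot":[0,0,0]}
    - {"grip":255,"linear":[0,-0.5,-3.2],"delta_rot":[0,0,0]}
    - {"grip":255,"linear":[0,-0.5,-3.2],"delta_rot":[0,0,0]}

```text
time: 15.5
ee_pos: [0.6277, -0.133, 0.0719]
tcp_rot: [-180.0, 0.0, -173.9]
wrist_force: [-0.2, -0.5, 1.0]
opening: -0.0003
grasp_force: 0.0
```

>>> play_rows:
  targets:
    - {"grip":255,"linear":[0,0,-0.3],"delta_rot":[0,0,0]}
    - {"grip":255,"linear":[0,0,-0.5],"delta_rot":[0,0,0]}
    - {"grip":255,"linear":[0,0,-0.5],"delta_rot":[0,0,0]}

```text
time: 15.8
ee_pos: [0.6279, -0.1331, 0.0671]
tcp_rot: [-180.0, 0.1, -173.9]
wrist_force: [0.8, -0.0, 0.1]
opening: 0.0002
grasp_force: 0.0
```

>>> play_rows:
  targets:
    - {"grip":255,"linear":[0,0,-0.3],"delta_rot":[0,0,0]}
    - {"grip":255,"linear":[0,0,-0.5],"delta_rot":[0,0,0]}
    - {"grip":255,"linear":[0,0,-0.5],"delta_rot":[0,0,0]}

```text
time: 16.1
ee_pos: [0.6278, -0.1331, 0.0619]
tcp_rot: [-180.0, 0.0, -173.9]
wrist_force: [0.3, 0.4, -0.4]
opening: -0.0002
grasp_force: 0.0
```

>>> play_rows:
  targets:
    - {"grip":255,"linear":[0,0,-0.3],"delta_rot":[0,0,0]}
    - {"grip":255,"linear":[0,0,-0.5],"delta_rot":[0,0,0]}
    - {"grip":255,"linear":[0,0,-0.5],"delta_rot":[0,0,0]}

```text
time: 16.4
ee_pos: [0.6277, -0.1331, 0.0568]
tcp_rot: [-180.0, 0.0, -173.9]
wrist_force: [-0.5, -0.5, 0.5]
opening: -0.0001
grasp_force: 0.0
```

>>> play_rows:
  targets:
    - {"grip":255,"linear":[0,0,-0.3],"delta_rot":[0,0,0]}
    - {"grip":255,"linear":[0,0,-0.4],"delta_rot":[0,0,0]}
    - {"grip":255,"linear":[0,0,-0.4],"delta_rot":[0,0,0]}

```text
time: 16.7
ee_pos: [0.6278, -0.1331, 0.0531]
tcp_rot: [-180.0, 0.0, -173.9]
wrist_force: [-0.6, -1.1, 0.0]
opening: -0.0
grasp_force: 0.0
```

Run:
```python
from h import *
p=bot.camera("side"); q=bot.camera("wrist")
a=p["color"][150:250,210:310,::-1]; b=q["color"][180:420,100:460,::-1]
im=np.hstack([cv2.resize(a,(400,400),interpolation=cv2.INTER_CUBIC),cv2.resize(b,(400,267))[:267] if 0 else cv2.copyMakeBorder(cv2.resize(b,(400,267)),0,133,0,0,cv2.BORDER_CONSTANT)])
cv2.imwrite("pics/both.png",im); print(bot.get_obs()["ee_pos"],bot.get_obs()["wrist_force"])
```

```text
[ 0.6279526  -0.13308945  0.05332665] [ 0.56486283 -0.337835    0.36505996]
```

View pics/both.png

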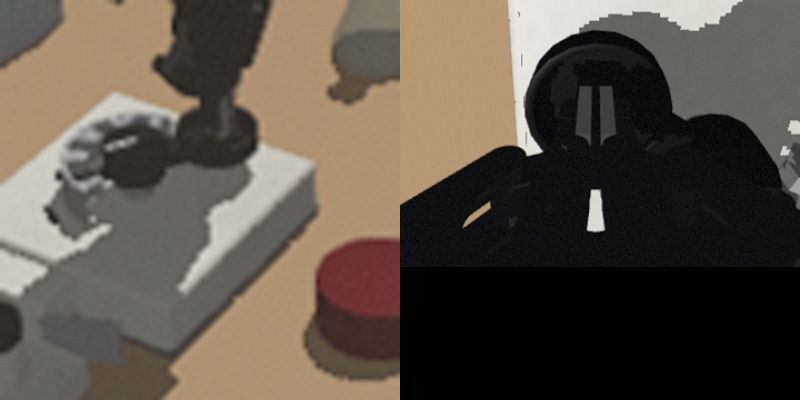

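The fingers are centred over the well at (600,115) but not yet touching. The true tips sit about 20–30 mm above the reported TCP, which also explains why they cleared the rim. I'll continue down with force checks.

>>> play_rows:
  targets:
    - {"grip":255,"linear":[0,0,-0.2],"delta_rot":[0,0,0]}
    - {"grip":255,"linear":[0,0,-0.4],"delta_rot":[0,0,0]}
    - {"grip":255,"linear":[0,0,-0.4],"delta_rot":[0,0,0]}

```text
time: 17.1
ee_pos: [0.6278, -0.1331, 0.0489]
tcp_rot: [-180.0, 0.0, -173.9]
wrist_force: [-0.4, 0.7, 0.6]
opening: -0.0002
grasp_force: 0.0
```

>>> play_rows:
  targets:
    - {"grip":255,"linear":[0,0,-0.2],"delta_rot":[0,0,0]}
    - {"grip":255,"linear":[0,0,-0.3],"delta_rot":[0,0,0]}
    - {"grip":255,"linear":[0,0,-0.3],"delta_rot":[0,0,0]}

```text
time: 17.4
ee_pos: [0.6279, -0.1331, 0.0461]
tcp_rot: [-180.0, 0.1, -173.9]
wrist_force: [-0.4, -0.5, -1.1]
opening: -0.0001
grasp_force: 0.0
```

>>> play_rows:
  targets:
    - {"grip":255,"linear":[0,0,-0.2],"delta_rot":[0,0,0]}
    - {"grip":255,"linear":[0,0,-0.3],"delta_rot":[0,0,0]}
    - {"grip":255,"linear":[0,0,-0.3],"delta_rot":[0,0,0]}

```text
time: 17.7
ee_pos: [0.628, -0.1333, 0.0436]
tcp_rot: [-180.0, 0.1, -173.9]
wrist_force: [-1.0, -1.2, 4.5]
opening: 0.0002
grasp_force: 1.9
```

>>> play_rows:
  targets:
    - {"grip":255,"linear":[0,0,-0.2],"delta_rot":[0,0,0]}
    - {"grip":255,"linear":[0,0,-0.3],"delta_rot":[0,0,0]}
    - {"grip":255,"linear":[0,0,-0.3],"delta_rot":[0,0,0]}

```text
time: 18.0
ee_pos: [0.6281, -0.1333, 0.0404]
tcp_rot: [-180.0, 0.1, -173.9]
wrist_force: [-0.6, -1.8, 5.3]
opening: -0.0
grasp_force: 2.5
```

Contact came at about z=0.044. Now pressing in to about 13 mm.

>>> play_rows:
  targets:
    - {"grip":255,"linear":[0,0,-0.3],"delta_rot":[0,0,0]}
    - {"grip":255,"linear":[0,0,-0.6],"delta_rot":[0,0,0]}
    - {"grip":255,"linear":[0,0,-0.9],"delta_rot":[0,0,0]}
    - {"grip":255,"linear":[0,0,-1.0],"delta_rot":[0,0,0]}
    - {"grip":255,"linear":[0,0,-1.0],"delta_rot":[0,0,0]}

```text
time: 18.5
ee_pos: [0.6281, -0.1335, 0.0309]
tcp_rot: [-179.9, 0.1, -173.9]
wrist_force: [-2.6, -2.6, 8.0]
opening: 0.0003
grasp_force: 4.2
```

>>> play_rows:
  targets:
    - {"grip":255,"linear":[0,0,-0.1],"delta_rot":[0,0,0]}
    - {"grip":255,"linear":[0,0,-0.2],"delta_rot":[0,0,0]}
    - {"grip":255,"linear":[0,0,-0.2],"delta_rot":[0,0,0]}

```text
time: 18.8
ee_pos: [0.6282, -0.1335, 0.0291]
tcp_rot: [-179.9, 0.1, -173.9]
wrist_force: [-2.2, -2.0, 9.5]
opening: -0.0001
grasp_force: 4.5
```

Run:
```python
import numpy as np
r=np.radians(5.7); d=np.array([np.cos(r),np.sin(r)]); e=np.array([-d[1],d[0]])
w=lambda f: .065*(-np.cos(1-f)*d-np.sin(1-f)*e)
for f in np.arange(.1,1.65,.1): print(round(f,1),((w(f)-w(0))*100).round(2))
```

```text
0.1 [-0.56  0.32]
0.2 [-1.09  0.7 ]
0.3 [-1.58  1.13]
0.4 [-2.02  1.61]
0.5 [-2.42  2.12]
0.6 [-2.75  2.68]
0.7 [-3.04  3.26]
0.8 [-3.26  3.87]
0.9 [-3.42  4.5 ]
1.0 [-3.52  5.15]
1.1 [-3.55  5.79]
1.2 [-3.52  6.44]
1.3 [-3.42  7.09]
1.4 [-3.26  7.72]
1.5 [-3.03  8.33]
1.6 [-2.75  8.91]
```

>>> play_rows:
  targets:
    - {"grip":255,"linear":[-0.56,0.32,0],"delta_rot":[0,0,0]}
    - {"grip":255,"linear":[-1.09,0.7,0],"delta_rot":[0,0,0]}
    - {"grip":255,"linear":[-1.58,1.13,0],"delta_rot":[0,0,0]}
    - {"grip":255,"linear":[-2.02,1.61,0],"delta_rot":[0,0,0]}
    - {"grip":255,"linear":[-2.42,2.12,0],"delta_rot":[0,0,0]}

```text
time: 19.3
ee_pos: [0.6044, -0.112, 0.0294]
tcp_rot: [-179.9, 0.2, -173.9]
wrist_force: [0.5, -1.2, 9.6]
opening: -0.0001
grasp_force: 4.4
```

```bash
cat > lev.py <<'E'
from h import *
from scipy.optimize import least_squares
p=bot.camera("wrist"); o=bot.get_obs(); t=np.array(o["ee_pos"])
f=K(p);T=np.linalg.inv(p["world_to_cam"])
v,u=np.mgrid[:420,:560];s=p["range_z"]
P=np.stack([(u-p["cx"])/f*s,-(v-p["cy"])/f*s,-s],-1)@T[:3,:3].T+T[:3,3]
X,Y,Z=P[...,0],P[...,1],P[...,2]; c=p["color"].max(-1)
A=np.array([.6574,-.0739]); r=np.radians(5.7)
h0=.0305+t[2]+.012  # approx ring top
if h0>.088: h0=.087
R=np.hypot(X-t[0],Y-t[1]); 
m=(s>0)&(Z>h0-.005)&(Z<h0+.004)&(R<.045)&(R>.016)&(c<90)&(np.hypot(X-A[0],Y-A[1])>.05)
q=P[m][:,:2]
a=least_squares(lambda a:np.hypot(q[:,0]-a[0],q[:,1]-a[1])-.029,t[:2],loss="soft_l1",f_scale=.002).x
w=a-A; wx=-(w[0]*np.cos(r)+w[1]*np.sin(r)); wy=-(-w[0]*np.sin(r)+w[1]*np.cos(r))
print("n",m.sum(),"well",a.round(4),"rad",np.hypot(*w).round(4),"phi",(1-np.arctan2(wy,wx)).round(3),"tcp",t.round(4),o["wrist_force"].round(1))
w=t[:2]-A; wx=-(w[0]*np.cos(r)+w[1]*np.sin(r)); wy=-(-w[0]*np.sin(r)+w[1]*np.cos(r))
print("tcp phi",1-np.arctan2(wy,wx),np.hypot(*w))
cv2.imwrite("pics/l.png",p["color"][120:420,60:500,::-1])
E
python3 lev.py
```

```text
n 2626 well [ 0.6045 -0.1131] rad 0.0659 phi 0.462 tcp [ 0.6039 -0.1113  0.0294] [-0.3 -0.9  8.3]
tcp phi 0.48979274349277757 0.06527373888620995
```

The lever follows the fingers, measured at 0.46–0.49 rad against 0.5 commanded. Continuing to 1.40.

>>> play_rows:
  targets:
    - {"grip":255,"linear":[-0.33,0.56,0],"delta_rot":[0,0,0]}
    - {"grip":255,"linear":[-0.62,1.14,0],"delta_rot":[0,0,0]}
    - {"grip":255,"linear":[-0.84,1.75,0],"delta_rot":[0,0,0]}
    - {"grip":255,"linear":[-1.0,2.38,0],"delta_rot":[0,0,0]}
    - {"grip":255,"linear":[-1.1,3.03,0],"delta_rot":[0,0,0]}
    - {"grip":255,"linear":[-1.13,3.67,0],"delta_rot":[0,0,0]}
    - {"grip":255,"linear":[-1.1,4.32,0],"delta_rot":[0,0,0]}
    - {"grip":255,"linear":[-1.0,4.97,0],"delta_rot":[0,0,0]}
    - {"grip":255,"linear":[-0.84,5.6,0],"delta_rot":[0,0,0]}
    - {"grip":255,"linear":[-0.84,5.6,0],"delta_rot":[0,0,0]}

```text
time: 20.35
ee_pos: [0.5963, -0.0551, 0.0294]
tcp_rot: [-180.0, 0.2, -173.9]
wrist_force: [-0.5, 0.2, 9.2]
opening: 0.0002
grasp_force: 4.4
```

```bash
python3 lev.py
```

```text
n 2715 well [ 0.5955 -0.0548] rad 0.0648 phi 1.398 tcp [ 0.5962 -0.0552  0.0293] [0.2 1.2 9.5]
tcp phi 1.3954549207526488 0.06396473163935888
```

Measured at 1.398 rad, within the 0.06 capture range. Lifting straight up and letting it spring.

>>> play_rows:
  targets:
    - {"grip":255,"linear":[0,0,0.4],"delta_rot":[0,0,0]}
    - {"grip":255,"linear":[0,0,0.8],"delta_rot":[0,0,0]}
    - {"grip":255,"linear":[0,0,1.2],"delta_rot":[0,0,0]}
    - {"grip":255,"linear":[0,0,1.6],"delta_rot":[0,0,0]}
    - {"grip":255,"linear":[0,0,2.4],"delta_rot":[0,0,0]}
    - {"grip":255,"linear":[0,0,4],"delta_rot":[0,0,0]}
    - {"grip":255,"linear":[0,0,8],"delta_rot":[0,0,0]}
    - {"grip":255,"linear":[0,0,12],"delta_rot":[0,0,0]}

```text
time: 21.2
ee_pos: [0.5941, -0.0557, 0.1483]
tcp_rot: [180.0, -0.1, -173.9]
wrist_force: [1.4, -0.5, 0.3]
opening: 0.0
grasp_force: 0.0
```

>>> play_rows:
  targets:
    - {"grip":255,"linear":[-4,-1,2],"delta_rot":[0,0,0]}
    - {"grip":255,"linear":[-9,-2,4],"delta_rot":[0,0,0]}
    - {"grip":255,"linear":[-13,-4,6],"delta_rot":[0,0,0]}
    - {"grip":255,"linear":[-17,-7,6],"delta_rot":[0,0,0]}
    - {"grip":255,"linear":[-21,-10,6],"delta_rot":[0,0,0]}
    - {"grip":255,"linear":[-21,-10,6],"delta_rot":[0,0,0]}

```text
time: 21.8
ee_pos: [0.3818, -0.1577, 0.2091]
tcp_rot: [-179.9, 0.1, -174.1]
wrist_force: [0.7, -0.1, 0.6]
opening: -0.0
grasp_force: 0.0
```

Run:
```python
from h import *
p=bot.camera("top"); q=bot.camera("side")
a=cv2.resize(p["color"][95:260,110:340,::-1],None,fx=2.3,fy=2.3,interpolation=cv2.INTER_CUBIC)
b=cv2.resize(q["color"][150:260,210:310,::-1],(270,a.shape[0]),interpolation=cv2.INTER_CUBIC)
cv2.imwrite("pics/fin.png",np.hstack([a,b]))
f=K(p);T=np.linalg.inv(p["world_to_cam"])
v,u=np.mgrid[:420,:560];s=p["range_z"]
P=np.stack([(u-p["cx"])/f*s,-(v-p["cy"])/f*s,-s],-1)@T[:3,:3].T+T[:3,3]
A=np.array([.6574,-.0739]); w=np.array([.595,-.054])
c=p["color"].max(-1)
m=(s>0)&(P[...,2]>.06)&(P[...,2]<.1)&(np.hypot(P[...,0]-w[0],P[...,1]-w[1])<.05)&(np.hypot(P[...,0]-A[0],P[...,1]-A[1])>.045)&(c<75)
ct,R=cv2.minEnclosingCircle((P[m][:,:2]*1000).astype(np.float32)); print(ct,R,"z pct",np.percentile(P[m][:,2],[5,50,95]))
w=np.array(ct)/1000-A; r=np.radians(5.7); wx=-(w[0]*np.cos(r)+w[1]*np.sin(r)); wy=-(-w[0]*np.sin(r)+w[1]*np.cos(r)); print("phi",1-np.arctan2(wy,wx))
print(bot.pinpoint(p,"selector_well")[:1]); exec(open("t.py").read())
```

```text
(595.6827392578125, -51.87013244628906) 30.655107498168945 z pct [0.07215922 0.07573059 0.08774486]
phi 1.442335094858005
[{'pixel': [278.7, 167.7], 'conf': 0.72}]
rim 196 x [-59.8 -31.4  58.8] y [-49.3   6.9  64.6]
lids 392 x [-20.5  -1.6  17.2] y [-40.3  11.2  51.4]
rim 307 x [-63.5 -19.6  58.9] y [-63.6  -4.1  61.3]
lids 277 x [-23.7  -4.   16.6] y [-36.5  15.1  52.2]
```

View pics/fin.png

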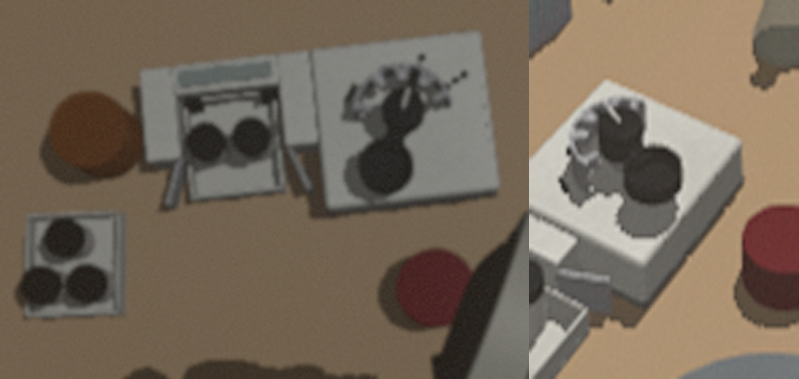

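The view shows the tray in the bay (228,140) and the lever at (385,165), with the nose at the two-dot notch. The well floor is back at 75.7 mm, so the selector is up and locked. I'll numerically check the tray against the back wall from directly above.

>>> play_rows:
  targets:
    - {"grip":255,"linear":[2.5,3.2,2],"delta_rot":[0,0,0]}
    - {"grip":255,"linear":[5,6.4,4],"delta_rot":[0,0,0]}
    - {"grip":255,"linear":[8,10,5],"delta_rot":[0,0,0]}
    - {"grip":255,"linear":[11,14,5],"delta_rot":[0,0,0]}
    - {"grip":255,"linear":[14,18,5],"delta_rot":[0,0,0]}
    - {"grip":255,"linear":[17,22,5],"delta_rot":[0,0,0]}
    - {"grip":255,"linear":[20,26,5],"delta_rot":[0,0,0]}
    - {"grip":255,"linear":[20,28,5],"delta_rot":[0,0,0]}
    - {"grip":255,"linear":[20,28,5],"delta_rot":[0,0,0]}
    - {"grip":255,"linear":[20,28,5],"delta_rot":[0,0,0]}

```text
time: 23.05
ee_pos: [0.5853, 0.1253, 0.2573]
tcp_rot: [-180.0, -0.0, -173.8]
wrist_force: [-0.3, -1.0, -0.4]
opening: 0.0005
grasp_force: 0.0
```

Run:
```python
from h import *
O=np.array([.6474,.0272]);r5=np.radians(5.7); d=np.array([np.cos(r5),np.sin(r5)]); e=np.array([-d[1],d[0]])
for n in("wrist","top"):
    p=bot.camera(n)
    f=K(p);T=np.linalg.inv(p["world_to_cam"])
    v,u=np.mgrid[:420,:560];s=p["range_z"]
    P=np.stack([(u-p["cx"])/f*s,-(v-p["cy"])/f*s,-s],-1)@T[:3,:3].T+T[:3,3]
    lx=((P[...,:2]-O)@d)*1000; ly=((P[...,:2]-O)@e)*1000-96.8; Z=P[...,2]
    print(n,"cam",T[:3,3].round(3))
    for y0 in(-35,-15,15,35):
        k=(s>0)&(abs(ly-y0)<5)
        rim=k&(Z>.020)&(Z<.028)
        a=lx[rim&(lx<-50)&(lx>-70)]; b=lx[rim&(lx>48)&(lx<70)]; w=lx[k&(Z>.040)&(Z<.055)&(lx>45)&(lx<110)]
        mm=lambda w:(len(w),)+tuple(np.percentile(w,[3,97]).round(1)) if len(w)>3 else None
        print(y0,"rear",mm(a),"front",mm(b),"wall",mm(w))
```

```text
wrist cam [0.504 0.115 0.428]
-35 rear (28, np.float64(-59.6), np.float64(-56.9)) front (68, np.float64(48.7), np.float64(61.3)) wall (177, np.float64(60.8), np.float64(92.6))
-15 rear (36, np.float64(-59.4), np.float64(-55.7)) front (49, np.float64(56.0), np.float64(61.4)) wall (90, np.float64(60.6), np.float64(76.7))
15 rear (35, np.float64(-59.4), np.float64(-56.2)) front (46, np.float64(56.4), np.float64(61.4)) wall (24, np.float64(60.6), np.float64(62.8))
35 rear (27, np.float64(-59.3), np.float64(-56.3)) front (64, np.float64(48.7), np.float64(61.3)) wall (111, np.float64(60.8), np.float64(76.5))
top cam [ 0.389 -0.084  1.044]
-35 rear (5, np.float64(-59.9), np.float64(-57.2)) front (14, np.float64(48.6), np.float64(60.3)) wall (50, np.float64(60.5), np.float64(94.6))
-15 rear (5, np.float64(-59.5), np.float64(-57.3)) front (10, np.float64(56.0), np.float64(61.6)) wall (52, np.float64(61.2), np.float64(94.5))
15 rear (6, np.float64(-59.7), np.float64(-56.4)) front None wall (25, np.float64(76.8), np.float64(94.4))
35 rear (7, np.float64(-59.5), np.float64(-56.9)) front None wall (33, np.float64(71.1), np.float64(94.7))
```

The tray's rear edge is at −59.5 and its front at about 60.5, flush with the wall at 60.6. The tray is home and square, and the arm is clear.

```bash
python3 -c "
from workcell import bot
print(bot.job_done())"
```

```text
the job is handed in; nothing more can be done
None
```

The two-jar tray is fully home against the back of the bay, and the selector is up and locked in the two-dot notch; I handed the job in at about 23 s with the arm clear, and touched neither the spare tray nor anything else.

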